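Close a box of pralines, push it into the pick-up corner, ring the bell

TASK

This box of pralines is ready to go out: swing the open lid of the wooden box shut, then slide the closed box along the counter into the dark wooden pick-up corner until it sits square and snug against both rails, and then ring the counter bell so that it is collected. Only push and press with the fingers, picking nothing up: the box stays flat on the counter, and the bell and everything else stay where they are.

Things in the scene. Friction and masses are not known exactly. Their poses are not given: they have to be found in the camera images.
- order_box: the wooden praline box, open on the counter, about 0.38 kg. Origin on its underside near the middle; x points to its back (hinge side, away from the robot), y to its left. The box proper reaches from x -74 to +66 mm and y -99 to +101 mm, 35 mm high; the shut lid's top is 43 mm above the counter and overhangs the back and sides by 1 mm.
- order_box_lid (a joint): angle of the box's lid in rad: 0 = shut, about 1.57 = upright, 1.92 = fully open (leaning back). The hinge line lies at x +67 mm, 36 mm above the underside, parallel to the box's y; the lid is a 6 mm panel, 141 mm from hinge to front edge and 202 mm wide. Left open it leans back and stays; once swung forward past upright it falls shut by its own weight.
- box_corner (a point): the back right lower corner of the box proper: in the box's frame at x +66, y -99, z 0 mm.
- inner_corner (a point): the pick-up corner, an L of two dark wooden rails 18 mm wide, 26 mm high, fixed to the counter: point where their inner faces meet, at counter level. x points away from the robot along the right rail's face, which runs 150 mm toward -x; y points left along the back rail's face, which runs 235 mm toward +y. The box belongs at -x, +y of it. A blank slip (top 93 mm up) stands behind the back rail.
- bell: the silver counter bell with a black foot, 80 mm across, 60 mm high, 0.16 kg, loose on the counter; origin at the centre of its underside, z up. Its round button, 14 mm across, is in the middle, its top 60 mm above the counter.
- bell_plunger (a joint): travel of the bell's button in m: 0 = up, 0.004 = fully down; it rings from 0.002 on. A spring of 2 N per mm (8 N fully down) returns it.
- bowl_cacao: small oval bowl of cacao beans, 63 x 85 x 43 mm; leave alone. Origin at the centre of its underside.
- tongs: steel serving tongs, 32 x 170 x 18 mm, lying flat, long along their y; leave alone. Origin at the centre of the underside.
- card_stand_0: oak card stand, 24 x 85 x 57 mm, long along its y; leave alone. Origin at the centre of its underside.
- counter_brush: beech crumb brush, 26 x 131 x 30 mm, long along its y; leave alone. Origin at the centre of its underside.
- scoop: steel sweet scoop with a turned handle, 42 x 138 x 21 mm, long along its y; leave alone. Origin at the centre of its underside.
- nib_jar: corked glass jar, 65 x 65 x 110 mm, at the back; leave alone. Origin at the centre of its underside.
Things that resemble listed ones, but are neither listed nor needed, are in the scene too. What is shaped like the bell but green is not meant.

How it is judged (in metres and radians):
On the way, in this order (a step that is already met when the one before it is completed fails the run):
1. the lid of the box is shut (value of joint order_box_lid below 0.05 rad), for 0.2 s.
2. the closed box sits square against both rails (x of box_corner in the frame of inner_corner between -0.005 and 0.004 m and y of box_corner in the frame of inner_corner between -0.004 and 0.005 m and angle between the x axis of order_box and the x axis of inner_corner, either way round below 0.03 rad and height (world z) of order_box below 0.004 m and value of joint order_box_lid below 0.05 rad and linear speed of order_box below 0.01 m/s), for 0.2 s.
3. the bell is rung with the fingers while the box sits home (x of box_corner in the frame of inner_corner between -0.005 and 0.004 m and y of box_corner in the frame of inner_corner between -0.004 and 0.005 m and angle between the x axis of order_box and the x axis of inner_corner, either way round below 0.03 rad and height (world z) of order_box below 0.004 m and value of joint order_box_lid below 0.05 rad and value of joint bell_plunger above 0.002 m and contact force between the fingers and bell above 0.2 N), for 0.02 s.
At the end, for the whole second after the job is handed in: The lid is shut (under 0.05 rad), the box lies flat with its back right corner within about 5 mm of the rails' inner corner along each rail and within 0.03 rad of square to them, and is at rest; the bell stands within 30 mm of where it stood, its button up again (all of step 2 and value of joint bell_plunger below 0.001 m and distance of bell from where it was at the start of the episode below 0.03 m and angle between bell's own z axis and vertical below 0.1 rad); the robot touches nothing.
It fails at once if the box is lifted or tipped off the counter (8 mm or 0.1 rad) (height (world z) of order_box above 0.008 m or angle between order_box's own z axis and vertical above 0.1 rad).
It fails at once if the bell is lifted, or pushed away (30 mm) (height (world z) of bell above 0.008 m or distance of bell from where it was at the start of the episode above 0.03 m).
It fails at once if a bystander (bowl, tongs, card stand, brush, scoop, jar) is moved by 30 mm (distance of any of bowl_cacao, tongs, card_stand_0, counter_brush, scoop, nib_jar from where it was at the start of the episode above 0.03 m).
It also fails if it takes over 67 s, if anything falls off the work surface, if the arm or the gripper's body presses on something with over 40 N, if the wrist force passes 120 N, or if a joint passes its speed limit or range.

ROBOT

A 6-joint arm with a two-finger parallel gripper is mounted at the origin on a cart in front of the work surface, level with it; the furniture and walls round the work are solid. World frame = base frame: x ahead of the robot, y to its left, z up, the work surface at z = 0. Lengths are in m, angles in degrees, forces in N, time in s.
With the tool pointing down it reaches from about 0.2 to 0.875 m from the base axis. Payload 3.4 kg.
Tool frame: the origin (TCP) lies at the very end of the fingers, on their centre line; the grasp point (between the pads) lies r.grasp_offset behind it (r.grasp_offset is the distance from the TCP to the grasp point, in m); z points along the fingers, y is the line along which they close (so a half turn about z gives the same grasp; the last joint's range is limited). The gripper opens to 94 mm and grips with 3 to 60 N. Pads are 16 mm wide; open, the fingers measure 119 mm over their backs; the gripper's body (75 mm by 177 mm) begins 78 mm behind the grasp point.
Start: joints at [64.916, 15.808, 86.224, -0, 77.962, -6.933], TCP at [0.179, 0.546, 0.205] pointing down, gripper open.
Joint ranges: [-165.64, 165.64], [-43.16, 119.46], [12.63, 154.43], [-67.54, 247.53], [6.08, 155.33], [-154.97, 154.97]. Speed limits (degrees/s): [147.25, 147.25, 180, 180, 180, 180].

INTERFACE

Orientations are given as [roll, pitch, yaw] about the fixed x, y, z axes, in that order (R = Rz(yaw) Ry(pitch) Rx(roll)).
In Python, from bench import r, camera, ticket, finder gives the robot as it stands. The module is installed in compiled form; this text tells all that it offers.
- The arm moves only by the tool carry_out, never from a script. Its argument "increments" is a list of rows, each a list of 3 entries, a list of its own where there are three numbers: the shift along the tool's x, y, z in mm, then the turn, a rotation vector about the tool's x, y, z in degrees, then the opening in per cent of the stroke, from 0 (shut) to 100 (fully open). In form: [[[tx, ty, tz], [ax, ay, az], grip], ...]. A call has 1 to 10 rows; each row is the pose to reach, as a shift and turn from the pose commanded when the call began, along the tool's axes at that moment; what a row does not reach only later rows make up. A row lasts 1/8 s, in which the tool goes at most 62.5 mm and 10.7 degrees, less where a joint would pass 70% of its speed; a pose out of reach is approached as far as the arm can. A call with a gripper value outside its range is refused whole. The fingers move at their own pace and stop on an object; "squeeze" is the grip in N (left out, the last holds). Time passes only in rows, so rows that repeat a pose let the fingers close. It gives the time, the measured TCP pose, the force, the opening and the grip force at its end, in the units of the state.
- r.get_obs(): the state, without advancing time (a new reading comes with each control period).
- camera(name): name is "scene" or "top" or "wrist"; returns a dict with "color" (480x640x3 uint8, blue, green, red), "mtx" (3x3 intrinsics, pixels), "R" (3x3) and "t" (3): a world point X has camera coordinates R X + t; the wrist camera has in their place "hand_eye" (4x4, takes a point from camera to tool coordinates, whose origin is the TCP and whose axes are the flange's). Camera axes: x right, y down, z forward; pixel columns grow to the right and rows downward; lengths in m; the calibration is good to about 2 mm. A picture is of the moment at which its call begins: read the wrist's pose just before it. There is no depth.
- ticket.sign_off(): hands the job in; it is judged then, once.
Trained networks look in a picture, given as the dict that the camera call returned (one of the last four; its "shot" number tells which), for a name from the list of things; names that differ only in an ending like _2 or _b are one class to them, and where a whole thing is asked for, a point or a joint stands for the part that bears it (a point fixed in the world has none). Each returns a list of dicts, best first, with "score" (0 to 1); they miss things now and then, are a little off and sometimes report something else, mostly with a low value. They report only what shows in the picture. A call takes as long as a camera call. They do not tell look-alikes from the thing itself.
- finder.regions_of(picture, thing): "pixels" (480x640 bool, what is visible of it) and "at" ([column, row] in pixels, amid what is visible of it).
The state is a dict: "clock": time; "qpos": joint angles; "dq": joint speeds; "tau": joint torques, N m; "tool_pos": TCP position; "tool_rot": TCP orientation; "contact_force": force on the tool from outside, world axes, zero at the start; "torque": the same for the moment, N m; "finger_gap": finger opening in m; "gripper_force": force on a finger pad.
Only numpy, scipy, OpenCV 4.12 (cv2) and the standard library are available. Lean on these libraries where they do the work, as an engineer would, in place of code of your own. Each camera call takes 0.05 s, during which the arm holds its last target. There are 200 camera calls.

## Working session

There is one attempt and no reset: what is moved stays moved. The work goes in short steps, Python scripts to look and compute and a tool call to move; the robot and the scene stay as the last step left them, time stands still between calls to the robot, and variables do not carry over. Pictures are saved under pics/ and viewed, at most 13 in all, crops included, and the job is handed in when it is done.

Besides the shell and the picture viewer there is one more tool, called after "Request:" by a JSON object that holds its "name" and its "arguments", one argument or row to a line. carry_out: Moves the arm, as the interface text tells. Its arguments: {"type":"object","properties":{"increments":{"type":"array","items":{"type":"array"}},"squeeze":{"type":"number"}},"required":["increments"]}

```bash
mkdir -p pics
cat > h.py <<'E'
import numpy as np, cv2
from bench import r, camera, ticket, finder
def ray(c,uv,z):
    "pixel(s) -> world at height z"
    K,R,t=c["mtx"],np.array(c["R"]),np.array(c["t"]).ravel()
    d=np.linalg.inv(K)@np.array([uv[0],uv[1],1.]); d=R.T@d; o=-R.T@t
    return o+d*(z-o[2])/d[2]
def proj(c,X):
    p=c["mtx"]@(np.array(c["R"])@np.array(X)+np.array(c["t"]).ravel()); return p[:2]/p[2]
E
python3 - <<'E'
from h import *
o=r.get_obs(); print(o["tool_pos"],o["tool_rot"],o["clock"],r.grasp_offset)
for n in ("top","scene"):
    c=camera(n); cv2.imwrite(f"pics/{n}0.png",c["color"]); print(n, c["t"], (-np.array(c["R"]).T@np.array(c["t"]).ravel()).round(3))
    for th in ["order_box","order_box_lid","inner_corner","bell","bowl_cacao","tongs","card_stand_0","counter_brush","scoop","nib_jar"]:
        try:
            for d in finder.regions_of(c,th)[:3]:
                print(n,th,round(d["score"],2),np.round(d["at"]),d["pixels"].sum(),ray(c,d["at"],0.02).round(3))
        except Exception as e: print(th,e)
E
```

```text
[0.17889896 0.54586914 0.20463076] [-1.79898991e+02 -1.16691773e-02  1.61848511e+02] 0.0 0.0188
top [0.00696131 0.5682923  1.11153676] [ 0.404 -0.004  1.181]
top order_box 0.97 [300. 256.] 12065 [0.541 0.017 0.02 ]
top order_box_lid 0.68 [306. 222.] 4487 [0.609 0.004 0.02 ]
top order_box_lid 0.22 [301. 257.] 12182 [0.539 0.016 0.02 ]
top inner_corner 0.56 [400. 188.] 2598 [ 0.671 -0.184  0.02 ]
top bell 0.94 [163. 313.] 1347 [0.437 0.286 0.02 ]
top bell 0.93 [352. 364.] 1360 [ 0.331 -0.077  0.02 ]
top bell 0.38 [305. 226.] 4466 [0.6   0.006 0.02 ]
top bowl_cacao 0.7 [445. 298.] 1132 [ 0.452 -0.262  0.02 ]
top tongs 0.65 [187. 205.] 143 [0.648 0.24  0.02 ]
top card_stand_0 0.62 [198. 363.] 509 [0.34  0.217 0.02 ]
top counter_brush 0.9 [474. 243.] 804 [ 0.558 -0.325  0.02 ]
top scoop 0.7 [418. 380.] 912 [ 0.298 -0.201  0.02 ]
top nib_jar 0.74 [260. 118.] 1462 [0.825 0.093 0.02 ]
scene [-0.39487571  0.29033433  0.69121626] [-0.04  -0.573  0.623]
scene order_box 0.56 [295. 236.] 9560 [0.579 0.035 0.02 ]
scene order_box_lid 0.58 [313. 206.] 4204 [0.701 0.088 0.02 ]
scene order_box_lid 0.35 [281. 368.] 1242 [ 0.292 -0.201  0.02 ]
scene inner_corner 0.69 [392. 250.] 2617 [ 0.673 -0.164  0.02 ]
scene bell 0.93 [174. 224.] 819 [0.431 0.291 0.02 ]
scene bell 0.71 [248. 320.] 1460 [ 0.331 -0.081  0.02 ]
scene bowl_cacao 0.83 [368. 331.] 1078 [ 0.447 -0.261  0.02 ]
scene bowl_cacao 0.71 [158. 250.] 811 [0.348 0.229 0.02 ]
scene tongs 0.62 [238. 196.] 542 [0.618 0.273 0.02 ]
scene card_stand_0 0.73 [161. 251.] 795 [0.35 0.22 0.02]
scene counter_brush 0.58 [438. 315.] 895 [ 0.562 -0.335  0.02 ]
scene scoop 0.86 [280. 370.] 1278 [ 0.289 -0.201  0.02 ]
scene scoop 0.64 [391. 248.] 2563 [ 0.678 -0.157  0.02 ]
scene nib_jar 0.71 [341. 173.] 818 [0.885 0.144 0.02 ]
scene nib_jar 0.37 [237. 200.] 503 [0.603 0.259 0.02 ]
```

View pics/top0.png

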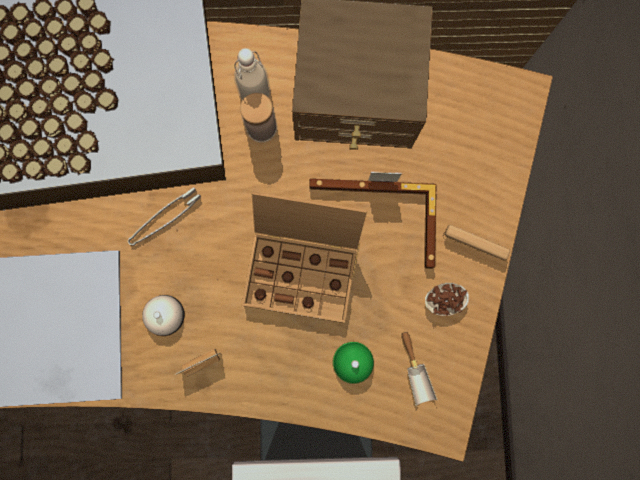

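View pics/scene0.png

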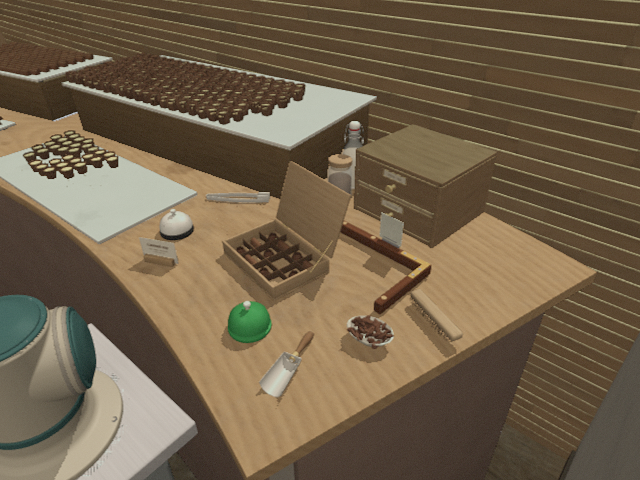

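Run:
```python
import cv2
a=cv2.imread("pics/top0.png")[160:340,235:445]
cv2.imwrite("pics/crop0.png",cv2.resize(a,None,fx=3.3,fy=3.3,interpolation=cv2.INTER_CUBIC))
```

```text
(no output)
```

View pics/crop0.png

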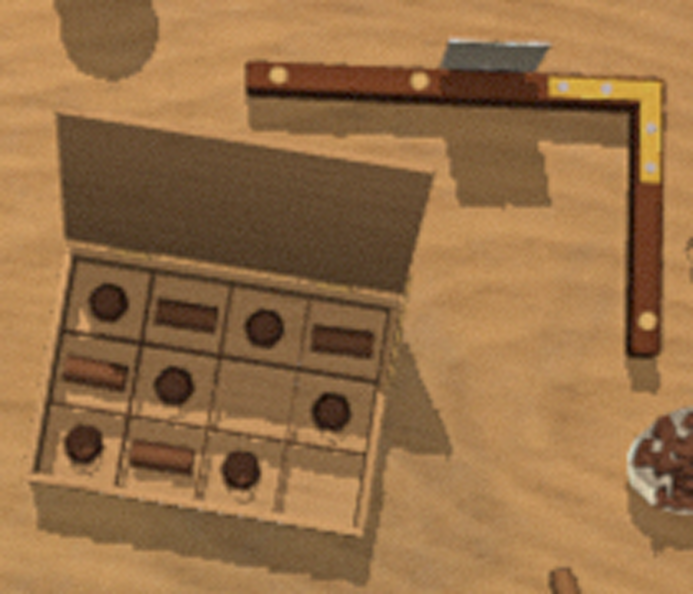

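Run:
```python
from h import *
from scipy.optimize import least_squares
c=camera("top")
P=lambda u,v:(235+u/3.3-.35,160+v/3.3-.35)
for n,uv,z in [("rimFL",(33,478),.035),("rimFR",(362,535),.035),("hingeBL",(72,250),.036),("BR",(402,298),.036),("lidL",(57,113),.17),("lidR",(433,174),.17),
  ("cor_top",(637,101),.026),("cor_bot",(630,109),0),("backL_top",(247,92),.026),("backL_bot",(247,100),0),("rightF_top",(633,345),.026),("rightF_outer",(661,353),.026),("back_outerL",(247,62),.026),("outercorner",(664,80),.026)]:
    print(n,ray(c,P(*uv),z).round(4))
B=[((33,478),(-.074,.101,.035)),((362,535),(-.074,-.099,.035)),((72,248),(.066,.101,.036)),((402,300),(.067,-.099,.036))]
def T(p,X): s,co=np.sin(p[2]),np.cos(p[2]); return [p[0]+co*X[0]-s*X[1],p[1]+s*X[0]+co*X[1],X[2]]
f=lambda p:np.concatenate([proj(c,T(p,X))-P(*u) for u,X in B])
s=least_squares(f,[.53,.02,-.2]); print("box",s.x,np.degrees(s.x[2]),f(s.x).round(1))
B=[((637,101),(0,0,.026)),((247,92),(0,.235,.026)),((633,345),(-.15,0,.026)),((664,80),(.018,-.018,.026)),((247,62),(.018,.235,.026)),((661,353),(-.15,-.018,.026))]
s=least_squares(f,[.67,-.2,0]); print("corner",s.x,np.degrees(s.x[2]),f(s.x).round(1))
for d in finder.regions_of(c,"bell")[:1]:
    m=d["pixels"]; ys,xs=np.nonzero(m); print("bell",xs.min(),xs.max(),ys.min(),ys.max())
cv2.imwrite("pics/bell.png",cv2.resize(c["color"][285:345,130:200],None,fx=6,fy=6,interpolation=cv2.INTER_CUBIC))
```

```text
rimFL [0.4484 0.1257 0.035 ]
rimFR [ 0.4107 -0.0638  0.035 ]
hingeBL [0.5813 0.1013 0.036 ]
BR [ 0.5478 -0.0918  0.036 ]
lidL [0.6335 0.096  0.17  ]
lidR [ 0.5958 -0.1001  0.17  ]
cor_top [ 0.6645 -0.2379  0.026 ]
cor_bot [ 0.6654 -0.2386  0.    ]
backL_top [ 0.6761 -0.004   0.026 ]
backL_bot [ 0.6772 -0.0039  0.    ]
rightF_top [ 0.5176 -0.2277  0.026 ]
rightF_outer [ 0.5124 -0.2439  0.026 ]
back_outerL [ 0.6946 -0.0045  0.026 ]
outercorner [ 0.6769 -0.2548  0.026 ]
box [ 0.50062658  0.01617482 -0.19223759] -11.01440266059985 [-2.   0.6  1.6  0.8 -0.7 -1.1  1.  -0.5]
corner [ 0.6633099  -0.23695854 -0.06027925] -3.4537467533416533 [-0.4  0.6 -0.8 -0.7  0.2  2.   0.5 -1.6 -0.5 -0.4  1.  -0.1]
bell 143 184 295 335
```

View pics/bell.png

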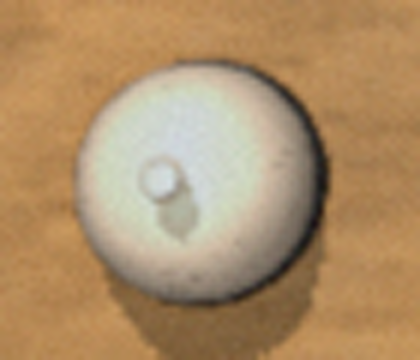

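Silver bell at about (163,315) in the top view, with its button near (156,315). The green look-alike is at (352,364). The box is yawed about -11° and the pick-up corner about -3.5°. I'm setting out over to behind the lid.

Request:
{"name": "carry_out", "arguments": {
  "increments": [
    [[-62,-38,-30],[0,0,-7],0],
    [[-125,-77,-45],[0,0,-7],0],
    [[-187,-115,-45],[0,0,-7],0],
    [[-250,-153,-45],[0,0,-7],0],
    [[-312,-192,-45],[0,0,-7],0],
    [[-375,-230,-45],[0,0,-7],0],
    [[-437,-268,-45],[0,0,-7],0],
    [[-500,-307,-45],[0,0,-7],0],
    [[-562,-345,-45],[0,0,-7],0],
    [[-624,-383,-45],[0,0,-7],0]
  ],
  "squeeze": 10
}}

```text
clock: 2.45
tool_pos: [0.5804, 0.0731, 0.2506]
tool_rot: [180.0, 0.0, 168.8]
contact_force: [1.0, 0.7, 0.7]
finger_gap: 0.0009
gripper_force: 0.0
```

Request:
{"name": "carry_out", "arguments": {
  "increments": [
    [[0,0,0],[0,0,0],0],
    [[0,0,0],[0,0,0],0]
  ]
}}

```text
clock: 2.7
tool_pos: [0.5787, 0.075, 0.2501]
tool_rot: [180.0, -0.1, 168.8]
contact_force: [-0.2, 0.5, -0.1]
finger_gap: 0.0005
gripper_force: 0.0
```

Request:
{"name": "carry_out", "arguments": {
  "increments": [
    [[-46,-36,0],[0,0,0],0],
    [[-92,-72,0],[0,0,0],0],
    [[-92,-72,0],[0,0,0],0],
    [[-92,-72,45],[0,0,0],0],
    [[-92,-72,90],[0,0,0],0],
    [[-92,-72,135],[0,0,0],0],
    [[-92,-72,135],[0,0,0],0]
  ]
}}

```text
clock: 3.58
tool_pos: [0.6514, -0.0108, 0.1125]
tool_rot: [180.0, -0.5, 169.0]
contact_force: [-0.5, -0.3, 1.2]
finger_gap: 0.0002
gripper_force: 0.0
```

Run:
```python
from h import *
c=camera("scene"); cv2.imwrite("pics/s1.png",c["color"][80:380,100:500])
```

```text
(no output)
```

View pics/s1.png

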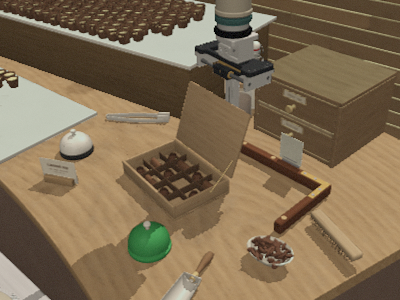

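The fingers are behind the lid, free of it. Now I pull toward the front.

Request:
{"name": "carry_out", "arguments": {
  "increments": [
    [[12,0,0],[0,0,0],0],
    [[24,0,0],[0,0,0],0],
    [[36,0,0],[0,0,0],0],
    [[48,0,0],[0,0,0],0],
    [[60,0,0],[0,0,0],0],
    [[72,0,0],[0,0,0],0],
    [[84,0,0],[0,0,0],0],
    [[96,0,0],[0,0,0],0],
    [[108,0,0],[0,0,0],0],
    [[120,0,0],[0,0,0],0]
  ]
}}

```text
clock: 4.88
tool_pos: [0.5368, 0.0098, 0.1153]
tool_rot: [180.0, -0.0, 168.9]
contact_force: [0.1, -0.4, -0.5]
finger_gap: 0.0005
gripper_force: 0.2
```

Request:
{"name": "carry_out", "arguments": {
  "increments": [
    [[12,0,0],[0,0,0],0],
    [[24,0,0],[0,0,0],0],
    [[24,0,0],[0,0,0],0],
    [[24,0,-40],[0,0,0],0],
    [[24,0,-90],[0,0,0],0],
    [[24,0,-90],[0,0,0],0]
  ]
}}

```text
clock: 5.62
tool_pos: [0.5174, 0.0139, 0.2094]
tool_rot: [179.9, 0.5, 168.8]
contact_force: [-0.3, 0.1, -0.6]
finger_gap: 0.0006
gripper_force: 0.0
```

Run:
```python
from h import *
c=camera("scene"); a=c["color"][80:380,100:500]
c=camera("top"); b=cv2.resize(c["color"][160:340,235:445],(350,300)); cv2.imwrite("pics/s2.png",np.hstack([a,b]))
print(r.get_obs()["tool_pos"])
```

```text
[0.51437055 0.01419992 0.20536356]
```

View pics/s2.png

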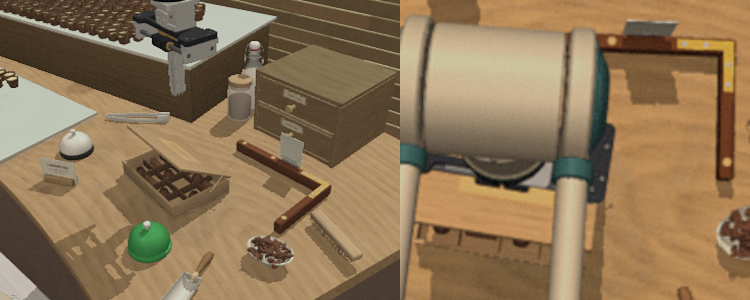

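Request:
{"name": "carry_out", "arguments": {
  "increments": [
    [[45,0,0],[0,0,-7.7],100],
    [[90,0,0],[0,0,-7.7],100],
    [[133,0,0],[0,0,-7.7],100],
    [[133,0,0],[0,0,-7.7],100],
    [[133,0,45],[0,0,-7.7],100],
    [[133,0,90],[0,0,-7.7],100],
    [[133,0,100],[0,0,-7.7],100]
  ]
}}

```text
clock: 6.6
tool_pos: [0.3816, 0.04, 0.1025]
tool_rot: [180.0, -0.4, 176.5]
contact_force: [-0.7, 0.6, 0.5]
finger_gap: 0.0673
gripper_force: 0.0
```

Run:
```python
from h import *
c=camera("scene"); a=c["color"][80:380,100:500]
c=camera("top"); b=cv2.resize(c["color"][160:340,235:445],(350,300)); cv2.imwrite("pics/s3.png",np.hstack([a,b]))
print(r.get_obs()["tool_pos"],r.get_obs()["tool_rot"])
```

```text
[0.38353358 0.03988074 0.10439841] [ 1.79993537e+02 -1.70906380e-01  1.76536707e+02]
```

View pics/s3.png

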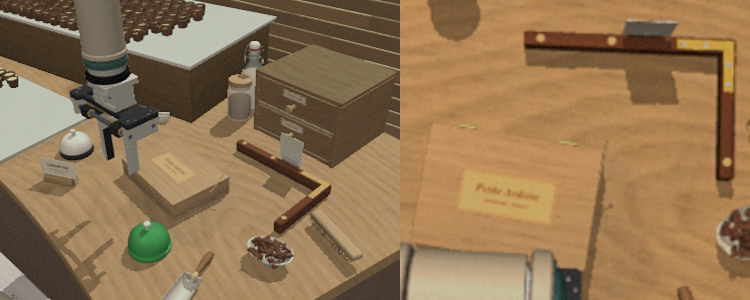

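Request:
{"name": "carry_out", "arguments": {
  "increments": [
    [[0,-8,45],[0,0,0],100],
    [[0,-16,85],[0,0,0],100],
    [[0,-16,86],[0,0,0],100],
    [[-15,-16,86],[0,0,0],100],
    [[-28,-16,86],[0,0,0],100],
    [[-38,-16,86],[0,0,0],100],
    [[-48,-16,86],[0,0,0],100],
    [[-58,-16,86],[0,0,0],100]
  ]
}}

```text
clock: 7.7
tool_pos: [0.4408, 0.0206, 0.0195]
tool_rot: [180.0, -0.1, 176.6]
contact_force: [-2.2, -0.9, 2.9]
finger_gap: 0.094
gripper_force: 1.7
```

Request:
{"name": "carry_out", "arguments": {
  "increments": [
    [[-10,0,0],[0,0,0],100],
    [[-20,0,0],[0,0,0],100],
    [[-30,0,0],[0,0,0],100],
    [[-40,0,0],[0,0,0],100],
    [[-50,0,0],[0,0,0],100],
    [[-60,0,0],[0,0,0],100],
    [[-60,0,0],[0,0,0],100]
  ]
}}

```text
clock: 8.57
tool_pos: [0.5031, 0.0166, 0.0196]
tool_rot: [-180.0, 0.2, 176.5]
contact_force: [-0.4, -0.5, 0.5]
finger_gap: 0.0935
gripper_force: 0.0
```

Run:
```python
from h import *
c=camera("scene"); a=c["color"][80:380,100:500]
c=camera("top"); b=cv2.resize(c["color"][160:340,235:445],(350,300)); cv2.imwrite("pics/s4.png",np.hstack([a,b])); cv2.imwrite("pics/t4.png",c["color"])
print(r.get_obs()["tool_pos"],r.get_obs()["tool_rot"])
```

```text
[0.50186165 0.01674369 0.01959952] [-1.79998280e+02  1.32248640e-01  1.76543823e+02]
```

View pics/s4.png

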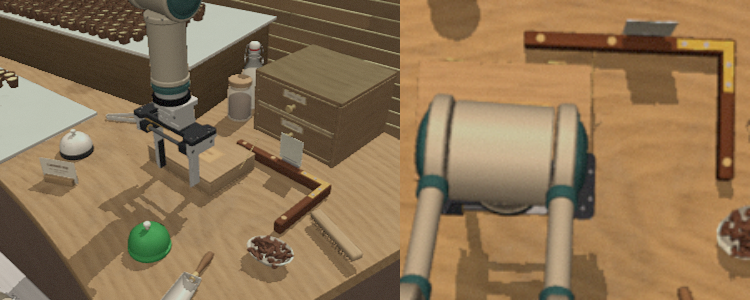

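Run:
```python
from h import *
c=camera("top")
for p in [(245.8,197.2),(350.2,200.8)]: print(ray(c,p,.043).round(4))
# edge of lid back: gradient profile along columns
g=cv2.cvtColor(c["color"],cv2.COLOR_BGR2GRAY).astype(float)
th=np.radians(-3.45); C=np.array([.6645,-.2375]); ex=np.array([np.cos(th),np.sin(th)]); ey=np.array([-np.sin(th),np.cos(th)])
for p in [(245.8,197.2),(350.2,200.8)]:
    w=ray(c,p,.043)[:2]-C; print("rail frame",(w@ex).round(4),(w@ey).round(4))
```

```text
[0.656  0.1205 0.043 ]
[ 0.6436 -0.0826  0.043 ]
rail frame -0.03 0.3569
rail frame -0.0302 0.1534
```

Request:
{"name": "carry_out", "arguments": {
  "increments": [
    [[-10,0,0],[0,0,0],100],
    [[-20,0,0],[0,0,0],100],
    [[-21,0,0],[0,0,0],100],
    [[-10,0,0],[0,0,0],100],
    [[20,0,0],[0,0,0],100],
    [[20,0,-45],[0,0,0],100],
    [[20,0,-95],[0,0,0],100]
  ]
}}

```text
clock: 9.6
tool_pos: [0.479, 0.0182, 0.1148]
tool_rot: [180.0, -0.1, 176.5]
contact_force: [0.6, -0.7, 0.7]
finger_gap: 0.094
gripper_force: 0.0
```

Run:
```python
from h import *
c=camera("top")
for z in (0,.1,.15): print(z,ray(c,(222,168),z).round(3),ray(c,(223,180),z).round(3),ray(c,(205,60),z).round(3))
s=camera("scene")
for z in (0,.1,.15): print([proj(s,ray(c,(222,168),z)).round(), proj(s,ray(c,(223,180),z)).round()])
```

```text
0 [0.728 0.173 0.   ] [0.702 0.171 0.   ] [0.961 0.208 0.   ]
0.1 [0.7   0.158 0.1  ] [0.677 0.156 0.1  ] [0.914 0.19  0.1  ]
0.15 [0.686 0.151 0.15 ] [0.665 0.149 0.15 ] [0.89  0.181 0.15 ]
[array([295., 198.]), array([289., 202.])]
[array([291., 170.]), array([285., 173.])]
[array([288., 154.]), array([282., 157.])]
```

Request:
{"name": "carry_out", "arguments": {
  "increments": [
    [[-10,16,-5],[0,0,10],60],
    [[-21,32,-5],[0,0,20],60],
    [[-32,49,-5],[0,0,30],60],
    [[-42,65,-5],[0,0,40],60],
    [[-53,81,-5],[0,0,50],60],
    [[-63,97,-5],[0,0,60],60],
    [[-74,114,-5],[0,0,70],60],
    [[-84,130,-5],[0,0,80],60],
    [[-105,146,-5],[0,0,90],60],
    [[-105,146,-5],[0,0,90],60]
  ]
}}

```text
clock: 10.95
tool_pos: [0.5946, 0.1582, 0.1183]
tool_rot: [-180.0, -0.0, 86.7]
contact_force: [0.0, -1.0, 0.0]
finger_gap: 0.0564
gripper_force: 0.0
```

Request:
{"name": "carry_out", "arguments": {
  "increments": [
    [[0,0,0],[0,0,0],60],
    [[0,0,45],[0,0,0],60],
    [[0,0,90],[0,0,0],60],
    [[0,0,95],[0,0,0],60],
    [[0,0,95],[0,0,0],60]
  ]
}}

```text
clock: 11.58
tool_pos: [0.5943, 0.1572, 0.0252]
tool_rot: [180.0, -0.0, 86.6]
contact_force: [0.5, -0.1, 0.7]
finger_gap: 0.0567
gripper_force: 0.0
```

Request:
{"name": "carry_out", "arguments": {
  "increments": [
    [[-15,0,0],[0,0,0],60],
    [[-25,0,0],[0,0,0],60],
    [[-35,0,0],[0,0,0],60],
    [[-45,0,0],[0,0,0],60],
    [[-55,0,0],[0,0,0],60],
    [[-65,0,0],[0,0,0],60],
    [[-75,0,0],[0,0,0],60],
    [[-85,0,0],[0,0,0],60],
    [[-95,0,0],[0,0,0],60],
    [[-105,0,0],[0,0,0],60]
  ]
}}

```text
clock: 12.82
tool_pos: [0.5877, 0.0521, 0.0243]
tool_rot: [-180.0, -0.0, 86.5]
contact_force: [-0.5, 3.6, 2.4]
finger_gap: 0.0564
gripper_force: 1.8
```

Request:
{"name": "carry_out", "arguments": {
  "increments": [
    [[-10,0,0],[0,0,0],60],
    [[-20,0,0],[0,0,0],60],
    [[-30,0,0],[0,0,0],60],
    [[-40,0,0],[0,0,0],60],
    [[-50,0,0],[0,0,0],60],
    [[-60,0,0],[0,0,0],60],
    [[-60,0,0],[0,0,0],60]
  ]
}}

```text
clock: 13.7
tool_pos: [0.5839, -0.0088, 0.0241]
tool_rot: [-180.0, 0.1, 86.5]
contact_force: [0.3, -0.4, -0.6]
finger_gap: 0.0561
gripper_force: 0.0
```

Run:
```python
from h import *
o=r.get_obs(); print(o["tool_pos"],o["tool_rot"],o["contact_force"])
c=camera("scene"); a=cv2.resize(c["color"][180:330,260:460],(400,300),interpolation=cv2.INTER_CUBIC)
c=camera("top"); b=cv2.resize(c["color"][160:280,300:460],(400,300),interpolation=cv2.INTER_CUBIC); cv2.imwrite("pics/s5.png",np.hstack([a,b]))
```

```text
[ 0.58389074 -0.00882575  0.02411374] [-1.79956021e+02  9.11237308e-02  8.65239310e+01] [ 0.31381411 -0.39517117 -0.59421346]
```

View pics/s5.png

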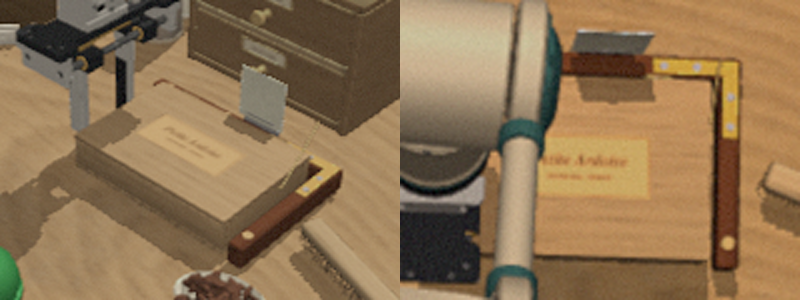

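Request:
{"name": "carry_out", "arguments": {
  "increments": [
    [[-4,0,0],[0,0,0],60],
    [[-4,0,0],[0,0,0],60]
  ]
}}

```text
clock: 14.05
tool_pos: [0.5838, -0.0113, 0.0242]
tool_rot: [-180.0, 0.0, 86.6]
contact_force: [0.7, 0.4, -0.1]
finger_gap: 0.0565
gripper_force: 0.1
```

Run:
```python
from h import *
c=camera("top")
C=np.array([.6645,-.2375]); th=np.radians(-3.45); ex=np.array([np.cos(th),np.sin(th)]); ey=np.array([-np.sin(th),np.cos(th)])
for p in [(425.6,190.8),(422.8,264.8)]:
    w=ray(c,p,.043)[:2]-C; print("rail frame",(w@ex).round(4),(w@ey).round(4))
w=r.get_obs()["tool_pos"][:2]-C; print("tcp",w@ex,w@ey)
```

```text
rail frame -0.0053 0.0069
rail frame -0.1505 0.0112
tcp -0.09407683288966705 0.2209453396184393
```

Request:
{"name": "carry_out", "arguments": {
  "increments": [
    [[-3,0,0],[0,0,0],60],
    [[-5,0,0],[0,0,0],60],
    [[-6,0,0],[0,0,0],60]
  ]
}}

```text
clock: 14.48
tool_pos: [0.5836, -0.0172, 0.0243]
tool_rot: [-180.0, -0.0, 86.5]
contact_force: [1.0, 2.0, -1.0]
finger_gap: 0.0565
gripper_force: 0.8
```

Request:
{"name": "carry_out", "arguments": {
  "increments": [
    [[-2,0,0],[0,0,0],60],
    [[-2,0,0],[0,0,0],60]
  ]
}}

```text
clock: 14.72
tool_pos: [0.5838, -0.0186, 0.0244]
tool_rot: [180.0, -0.1, 86.5]
contact_force: [1.2, 3.9, -1.1]
finger_gap: 0.0564
gripper_force: 2.1
```

Request:
{"name": "carry_out", "arguments": {
  "increments": [
    [[-2,0,0],[0,0,0],60],
    [[-2,0,0],[0,0,0],60]
  ]
}}

```text
clock: 14.98
tool_pos: [0.5843, -0.0189, 0.0246]
tool_rot: [179.9, -0.2, 86.4]
contact_force: [1.8, 8.6, -0.1]
finger_gap: 0.0564
gripper_force: 4.4
```

Request:
{"name": "carry_out", "arguments": {
  "increments": [
    [[8,0,0],[0,0,0],60],
    [[25,0,0],[0,0,0],60],
    [[25,0,-50],[0,0,0],60],
    [[25,0,-100],[0,0,0],60],
    [[0,-10,-100],[0,0,-10],100],
    [[-20,-30,-100],[0,0,-20],100],
    [[-50,-50,-100],[0,0,-30],100],
    [[-80,-70,-100],[0,0,-40],100],
    [[-111,-96,-100],[0,0,-50],100],
    [[-111,-96,-100],[0,0,-60],100]
  ]
}}

```text
clock: 16.23
tool_pos: [0.4789, -0.1275, 0.1246]
tool_rot: [-179.9, -0.0, 146.8]
contact_force: [0.5, 0.3, -0.2]
finger_gap: 0.0941
gripper_force: 0.0
```

Request:
{"name": "carry_out", "arguments": {
  "increments": [
    [[0,0,0],[0,0,-10],100],
    [[0,0,0],[0,0,-20],100],
    [[0,0,0],[0,0,-30],100],
    [[0,0,0],[0,0,-30],100]
  ]
}}

```text
clock: 16.73
tool_pos: [0.4809, -0.126, 0.1245]
tool_rot: [-180.0, -0.0, 176.5]
contact_force: [0.2, 0.3, 0.4]
finger_gap: 0.0937
gripper_force: 0.0
```

Request:
{"name": "carry_out", "arguments": {
  "increments": [
    [[0,0,45],[0,0,0],100],
    [[0,0,90],[0,0,0],100],
    [[0,0,102],[0,0,0],100],
    [[-12,0,102],[0,0,0],100],
    [[-24,0,102],[0,0,0],100],
    [[-30,0,102],[0,0,0],100],
    [[-34,0,102],[0,0,0],100],
    [[-34,0,102],[0,0,0],100]
  ]
}}

```text
clock: 17.73
tool_pos: [0.5148, -0.1282, 0.0227]
tool_rot: [180.0, -0.0, 176.6]
contact_force: [-1.1, -0.4, 0.9]
finger_gap: 0.094
gripper_force: 0.6
```

Request:
{"name": "carry_out", "arguments": {
  "increments": [
    [[-2,0,0],[0,0,0],100],
    [[-4,0,0],[0,0,0],100],
    [[-4,0,0],[0,0,0],100]
  ]
}}

```text
clock: 18.1
tool_pos: [0.5186, -0.1282, 0.0223]
tool_rot: [180.0, -0.0, 176.6]
contact_force: [-3.3, 1.6, 2.1]
finger_gap: 0.0941
gripper_force: 1.6
```

Request:
{"name": "carry_out", "arguments": {
  "increments": [
    [[-2,0,0],[0,0,0],100],
    [[-2,0,0],[0,0,0],100]
  ]
}}

```text
clock: 18.35
tool_pos: [0.5186, -0.1281, 0.0222]
tool_rot: [180.0, -0.3, 176.6]
contact_force: [-8.0, 0.3, 4.4]
finger_gap: 0.0939
gripper_force: 3.4
```

Request:
{"name": "carry_out", "arguments": {
  "increments": [
    [[-2,0,0],[0,0,0],100],
    [[-2,0,0],[0,0,0],100]
  ]
}}

```text
clock: 18.6
tool_pos: [0.5187, -0.128, 0.0221]
tool_rot: [179.9, -0.5, 176.5]
contact_force: [-10.2, 0.4, 7.2]
finger_gap: 0.0939
gripper_force: 5.0
```

Request:
{"name": "carry_out", "arguments": {
  "increments": [
    [[-2,0,0],[0,0,0],100],
    [[-2,0,0],[0,0,0],100],
    [[6,0,0],[0,0,0],100],
    [[25,0,0],[0,0,0],100],
    [[25,0,-50],[0,0,0],100],
    [[25,0,-100],[0,0,0],100],
    [[0,30,-100],[0,0,10],100],
    [[-30,60,-100],[0,0,20],100],
    [[-50,100,-100],[0,0,30],100],
    [[-76,139,-100],[0,0,40],100]
  ]
}}

```text
clock: 19.85
tool_pos: [0.6095, 0.0067, 0.1228]
tool_rot: [179.8, 0.2, 136.2]
contact_force: [0.1, -0.2, 0.3]
finger_gap: 0.0937
gripper_force: 0.0
```

Request:
{"name": "carry_out", "arguments": {
  "increments": [
    [[0,0,0],[0,0,10],100],
    [[0,0,0],[0,0,20],100],
    [[0,0,0],[0,0,30],100],
    [[0,0,0],[0,0,40],100],
    [[0,0,0],[0,0,50],100],
    [[0,0,0],[0,0,50],100]
  ]
}}

```text
clock: 20.6
tool_pos: [0.6086, 0.0056, 0.1226]
tool_rot: [179.8, -0.0, 86.7]
contact_force: [0.1, -0.4, 1.4]
finger_gap: 0.094
gripper_force: 0.0
```

Run:
```python
from h import *
o=r.get_obs(); print(o["tool_pos"],o["tool_rot"],o["contact_force"])
c=camera("top"); a=cv2.resize(c["color"][165:270,310:450],(800,600),interpolation=cv2.INTER_CUBIC); cv2.imwrite("pics/s6.png",a)
for d in finder.regions_of(c,"bell")[:3]: print(d["score"],d["at"])
```

```text
[0.60855403 0.00558225 0.12259339] [ 1.79829867e+02 -2.65714495e-02  8.66673877e+01] [ 0.0658079  -0.35619457  1.40990984]
0.77 [164.7, 314.7]
0.7 [352.3, 360.3]
```

Now the side nudge, which should make contact at y of about -0.019.

Request:
{"name": "carry_out", "arguments": {
  "increments": [
    [[0,0,45],[0,0,0],100],
    [[0,0,90],[0,0,0],100],
    [[0,0,100],[0,0,0],100],
    [[-10,0,100],[0,0,0],100],
    [[-18,0,100],[0,0,0],100],
    [[-22,0,100],[0,0,0],100],
    [[-24,0,100],[0,0,0],100]
  ]
}}

```text
clock: 21.58
tool_pos: [0.6063, -0.0191, 0.0235]
tool_rot: [179.9, -0.0, 86.5]
contact_force: [0.1, -0.2, -1.2]
finger_gap: 0.0939
gripper_force: 0.0
```

Request:
{"name": "carry_out", "arguments": {
  "increments": [
    [[-2,0,0],[0,0,0],100],
    [[-2,0,0],[0,0,0],100]
  ]
}}

```text
clock: 21.82
tool_pos: [0.6059, -0.0197, 0.0229]
tool_rot: [179.9, -0.1, 86.5]
contact_force: [1.0, 3.3, 3.2]
finger_gap: 0.0939
gripper_force: 1.7
```

Request:
{"name": "carry_out", "arguments": {
  "increments": [
    [[-2,0,0],[0,0,0],100],
    [[-2,0,0],[0,0,0],100]
  ]
}}

```text
clock: 22.08
tool_pos: [0.6058, -0.0201, 0.0228]
tool_rot: [180.0, -0.2, 86.5]
contact_force: [-0.2, 8.1, 4.4]
finger_gap: 0.0935
gripper_force: 3.9
```

Request:
{"name": "carry_out", "arguments": {
  "increments": [
    [[-2,0,0],[0,0,0],100],
    [[-2,0,0],[0,0,0],100]
  ]
}}

```text
clock: 22.32
tool_pos: [0.6062, -0.0203, 0.0229]
tool_rot: [179.9, -0.4, 86.4]
contact_force: [2.2, 11.3, 3.8]
finger_gap: 0.0942
gripper_force: 6.1
```

Request:
{"name": "carry_out", "arguments": {
  "increments": [
    [[8,0,0],[0,0,0],100],
    [[28,0,0],[0,0,0],100],
    [[28,0,-50],[0,0,0],50],
    [[28,0,-100],[0,0,0],0],
    [[80,-10,-130],[0,0,0],0],
    [[130,-40,-130],[0,0,0],0],
    [[180,-70,-130],[0,0,0],0],
    [[220,-110,-130],[0,0,0],0],
    [[220,-110,-130],[0,0,0],0]
  ]
}}

```text
clock: 23.45
tool_pos: [0.5053, 0.2045, 0.1523]
tool_rot: [-179.9, 0.0, 86.9]
contact_force: [0.8, -0.5, 0.2]
finger_gap: 0.0274
gripper_force: 0.0
```

Run:
```python
from h import *
o=r.get_obs(); print(o["tool_pos"],o["tool_rot"],o["contact_force"])
c=camera("top"); print("button",ray(c,(156.4,314.6),.06))
s=camera("scene")
a=cv2.resize(c["color"][165:270,310:450],(480,360),interpolation=cv2.INTER_CUBIC)
b=cv2.resize(c["color"][285:345,130:200],(280,240),interpolation=cv2.INTER_CUBIC)
d=cv2.resize(s["color"][190:270,140:240],(280,224),interpolation=cv2.INTER_CUBIC)
im=np.zeros((470,780,3),np.uint8); im[:360,:480]=a; im[:240,490:770]=b; im[244:468,490:770]=d
cv2.imwrite("pics/s6.png",im)
```

```text
[0.5053193  0.20453103 0.15228964] [-1.79887526e+02  1.92255630e-02  8.68683515e+01] [ 0.77637565 -0.50879014  0.22208051]
button [0.43294517 0.28765203 0.06      ]
```

View pics/s6.png

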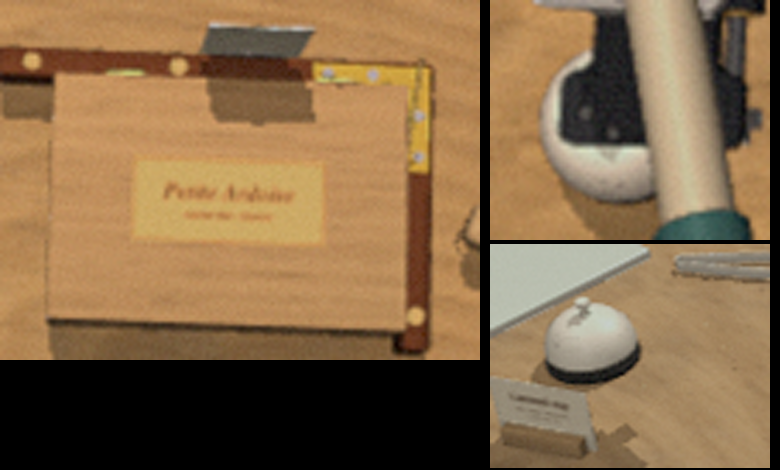

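The box sits flush against both rails, with no visible gap. I'll cross-check the button position using the scene camera.

Run:
```python
from h import *
s=camera("scene"); print(ray(s,(172.7,210.2),.059), proj(s,[.433,.2877,.06]))
B=np.array([.433,.2877]); o=r.get_obs(); y=np.radians(o["tool_rot"][2]); d=B-o["tool_pos"][:2]
print(d, d@[np.cos(y),np.sin(y)], d@[np.sin(y),-np.cos(y)], o["finger_gap"])
```

```text
[0.43387245 0.28528595 0.059     ] [171.69101896 209.63724645]
[-0.07617976  0.08613168] 0.08144797250646195 -0.08116803126339882 0.0154035722553481
```

Request:
{"name": "carry_out", "arguments": {
  "increments": [
    [[40,-40,0],[0,0,0],0],
    [[80,-81,0],[0,0,0],0],
    [[80,-81,0],[0,0,0],0],
    [[80,-81,40],[0,0,0],0],
    [[80,-81,75],[0,0,0],0],
    [[80,-81,80],[0,0,0],0],
    [[80,-81,80],[0,0,0],0]
  ]
}}

```text
clock: 24.48
tool_pos: [0.4343, 0.2858, 0.0728]
tool_rot: [180.0, -0.0, 86.5]
contact_force: [-0.6, 0.3, -0.1]
finger_gap: 0.0007
gripper_force: 0.0
```

Request:
{"name": "carry_out", "arguments": {
  "increments": [
    [[0,0,6],[0,0,0],0],
    [[0,0,11],[0,0,0],0],
    [[0,0,14],[0,0,0],0],
    [[0,0,16],[0,0,0],0],
    [[0,0,18],[0,0,0],0],
    [[0,0,18],[0,0,0],0]
  ]
}}

```text
clock: 25.22
tool_pos: [0.4331, 0.2866, 0.0563]
tool_rot: [179.9, -0.0, 86.6]
contact_force: [-2.8, -2.4, 13.4]
finger_gap: 0.0004
gripper_force: 6.5
```

Request:
{"name": "carry_out", "arguments": {
  "increments": [
    [[0,0,-4],[0,0,0],0],
    [[0,0,-20],[0,0,0],0],
    [[0,0,-70],[0,0,0],0],
    [[0,0,-120],[0,0,0],0],
    [[0,0,-130],[0,0,0],0],
    [[0,0,-130],[0,0,0],0]
  ]
}}

```text
clock: 25.98
tool_pos: [0.4326, 0.2865, 0.1844]
tool_rot: [180.0, -0.0, 86.6]
contact_force: [-0.7, 0.4, -0.7]
finger_gap: 0.0005
gripper_force: 0.0
```

Run:
```python
from h import *
s=camera("scene")
for d in finder.regions_of(s,"bell")[:2]: print(d["score"],d["at"])
print(r.get_obs()["tool_pos"],r.get_obs()["contact_force"]); cv2.imwrite("pics/end.png",s["color"][150:350,120:420])
```

```text
0.78 [175.3, 222.5]
0.76 [248.1, 320.2]
[0.4315373  0.28595248 0.18269427] [-0.30946432  0.77627289 -0.8332672 ]
```

View pics/end.png

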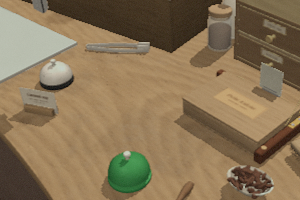

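The bell is upright in its place, the box is home and shut, and the arm is clear of everything.

```bash
python3 -c "
from bench import ticket; print(ticket.sign_off())"
```

```text
the job is handed in; nothing more can be done
None
```

I shut the lid, slid the box snug against both rails and pressed the silver bell's button fully down; the job is handed in at about 26 s, but the hand-in returned no verdict.

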